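# Gauge two seal sleeves and sort them

## Task

Test both steel seal sleeves on the stepped gauge pin, one after the other, trying and putting away one before you touch the other: lower the sleeve upright over the pin, without forcing it, until it is fully home on the gauge's base or stops on the step. Slide the sleeve that went fully home down the plain post of the round flange until it sits on the flange; stand the one that stopped on the step upright on the floor of the empty blue reject bin. Leave the other things on the bench alone.

Things in the scene. Friction and masses are not known exactly. Their poses are not given: they have to be found in the camera images.
- sleeve_a: steel seal sleeve standing upright, 70 mm tall: a tube 50 mm in outside diameter on a foot collar 64 mm in diameter, 8 mm tall, bored right through (30 to 35 mm; the two look alike but one bore is too tight for the gauge pin); about 0.3 kg. Origin: centre of its underside, z along its axis
- sleeve_b: steel seal sleeve standing upright, 70 mm tall: a tube 50 mm in outside diameter on a foot collar 64 mm in diameter, 8 mm tall, bored right through (30 to 35 mm; the two look alike but one bore is too tight for the gauge pin); about 0.3 kg. Origin: centre of its underside, z along its axis
- gauge: fixed dark square base 110 x 110 x 14 mm with an upright stepped steel pin at its centre. From the base up: 33 mm diameter for 35 mm, a tapered step 8 mm high, a pilot 27 mm in diameter 13 mm long, a 5 mm chamfered tip (75 mm above the bench). A tight sleeve goes over the pilot and stops on the step, its underside about 38 mm above the base. Origin: centre of the underside
- gauge_foot (a point): point on the gauge pin's axis at the top face of the square base (14 mm above the bench): where the underside of a sleeve that is fully home lies; z up
- flange: fixed round aluminium flange, 120 mm in diameter, 12 mm thick, with a plain post at its centre 28 mm in diameter and 52 mm tall with a chamfered tip (tip 64 mm above the bench). Origin: centre of its underside
- flange_seat (a point): point on the post's axis at the flange's seating face (12 mm above the bench); z up
- reject_bin: fixed empty blue plastic bin, 165 x 165 mm outside and 50 mm tall, open on top, walls 5 mm thick: the only empty square blue one. Origin: centre of its underside, x and y along its sides
- reject_bin_in (a point): centre of the bin's inner floor (5 mm above the bench), axes as the bin's
- screwdriver: bystander: loose screwdriver lying between the sleeves, along x, at most 35 mm tall
- hammer: bystander: loose hammer lying at the left side
- spray_can: bystander: loose spray can, 64 mm in diameter, 190 mm tall, at the right side
- oil_bottle: bystander: loose bottle, 52 mm in diameter, 140 mm tall, at the left side
- seal_housing: bystander: loose stepped steel housing ring 100 mm in diameter, 45 mm tall, at the right side
Not all that is in view belongs to the job. What is shaped like the sleeve_b but green is not meant.

How it is judged (in metres and radians):
On the way, in this order (a step that is already met when the one before it is completed fails the run):
1. one sleeve has been tried on the gauge pin (fully home, or resting on the step) while the other still stands untouched ((((horizontal distance between sleeve_a and gauge_foot below 0.005 m and z of sleeve_a in the frame of gauge_foot below 0.004 m and angle between sleeve_a's own z axis and vertical below 0.08 rad) and distance of sleeve_b from where it was at the start of the episode below 0.02 m) or ((horizontal distance between sleeve_b and gauge_foot below 0.007 m and z of sleeve_b in the frame of gauge_foot between 0.031 and 0.046 m and angle between sleeve_b's own z axis and vertical below 0.08 rad and contact force between sleeve_b and gauge above 0.5 N) and distance of sleeve_a from where it was at the start of the episode below 0.02 m))), for 0.1 s.
2. that sleeve has been put away where it belongs, the other still untouched ((((horizontal distance between sleeve_a and flange_seat below 0.007 m and z of sleeve_a in the frame of flange_seat between -0.004 and 0.004 m and angle between sleeve_a's own z axis and vertical below 0.08 rad) and distance of sleeve_b from where it was at the start of the episode below 0.02 m) or ((x of sleeve_b in the frame of reject_bin_in between -0.06 and 0.06 m and y of sleeve_b in the frame of reject_bin_in between -0.06 and 0.06 m and z of sleeve_b in the frame of reject_bin_in below 0.006 m and angle between sleeve_b's own z axis and vertical below 0.08 rad) and distance of sleeve_a from where it was at the start of the episode below 0.02 m))), for 0.2 s.
3. the other sleeve has been tried on the gauge pin, the first staying put away ((((horizontal distance between sleeve_b and gauge_foot below 0.007 m and z of sleeve_b in the frame of gauge_foot between 0.031 and 0.046 m and angle between sleeve_b's own z axis and vertical below 0.08 rad and contact force between sleeve_b and gauge above 0.5 N) and (horizontal distance between sleeve_a and flange_seat below 0.007 m and z of sleeve_a in the frame of flange_seat between -0.004 and 0.004 m and angle between sleeve_a's own z axis and vertical below 0.08 rad)) or ((horizontal distance between sleeve_a and gauge_foot below 0.005 m and z of sleeve_a in the frame of gauge_foot below 0.004 m and angle between sleeve_a's own z axis and vertical below 0.08 rad) and (x of sleeve_b in the frame of reject_bin_in between -0.06 and 0.06 m and y of sleeve_b in the frame of reject_bin_in between -0.06 and 0.06 m and z of sleeve_b in the frame of reject_bin_in below 0.006 m and angle between sleeve_b's own z axis and vertical below 0.08 rad)))), for 0.1 s.
At the end, for the whole second after the job is handed in: The sleeve that fits stands home on the flange round its post (underside within 4 mm of the face, 7 mm of the axis), the one that stopped on the step stands in the reject bin (within 6 mm of its floor); both upright within 0.08 rad and at rest (horizontal distance between sleeve_a and flange_seat below 0.007 m and z of sleeve_a in the frame of flange_seat between -0.004 and 0.004 m and angle between each of sleeve_a, sleeve_b's own z axis and vertical below 0.08 rad and x of sleeve_b in the frame of reject_bin_in between -0.06 and 0.06 m and y of sleeve_b in the frame of reject_bin_in between -0.06 and 0.06 m and z of sleeve_b in the frame of reject_bin_in below 0.006 m and linear speed of each of sleeve_a, sleeve_b below 0.02 m/s); the robot touches nothing.
It fails at once if a sleeve was forced on the gauge (over 60 N) (contact force between any of sleeve_a, sleeve_b and gauge above 60 N).
It fails at once if a bystander was moved more than 40 mm (distance of any of screwdriver, hammer, spray_can, oil_bottle, seal_housing from where it was at the start of the episode above 0.04 m).
It also fails if it takes over 72 s, if anything falls off the work surface, if the arm or the gripper's body presses on something with over 40 N, if the wrist force passes 120 N, or if a joint passes its speed limit or range.

## Robot

A 6-joint arm with a two-finger parallel gripper is mounted at the origin on the work surface. World frame = base frame: x ahead of the robot, y to its left, z up, the work surface at z = 0. Lengths are in mm, angles in rad, forces in N, time in s.
With the tool pointing down it reaches from about 275 to 750 mm from the base axis. Payload 10.2 kg.
Tool frame: the origin (TCP) lies at the very end of the fingers, on their centre line; the grasp point (between the pads) lies 19 mm behind it; z points along the fingers, y is the line along which they close (so a half turn about z gives the same grasp; the last joint's range is limited). The gripper opens to 85 mm and grips with 20 to 120 N. Pads are 22 mm wide; open, the fingers measure 114 mm over their backs; the gripper's body (76 mm by 85 mm) begins 54 mm behind the grasp point. The pads swing forward as they close: fully open they stand 13 mm farther back than shut.
Start: joints at [1.073, 0.313, 1.498, -0, 1.331, -0.223], TCP at [142.474, 505.304, 231.294] pointing down, gripper open.
Joint ranges: [-2.94, 2.94], [-0.97, 2.17], [0.19, 2.56], [-1.23, 4.37], [0.02, 3.11], [-2.88, 2.88]. Speed limits (rad/s): [2.39, 2.39, 3.01, 3.14, 3.14, 3.14].

## Interface

Orientations are given as a unit quaternion [x, y, z, w].
In Python, from workcell import bot, read_camera, close_job, nets gives the robot as it stands.
- The arm moves only by the shell command python3 -m creep 'ROWS' [OPENING] [FORCE]. ROWS is JSON, a list of rows, each an object with "dp": the shift along the tool's x, y, z in m, a list of three; "roll": the turn about the tool's z in degrees. In form: [{"dp": [x, y, z], "roll": roll}, ...]. A call has 1 to 20 rows; each row is the pose to reach, as a shift and turn from the pose commanded when the call began, along the tool's axes at that moment; what a row does not reach only later rows make up. A row lasts 1/10 s, in which the tool goes at most 50 mm and 8.59 degrees, less where a joint would pass 70% of its speed; a pose out of reach is approached as far as the arm can. A call with a gripper value outside its range is refused whole. OPENING is the opening, from -1 (shut) to 1 (fully open), set as the call begins (- or left out, the last holds). The fingers move at their own pace and stop on an object; FORCE is the grip in N (left out, the last holds). Time passes only in rows, so rows that repeat a pose let the fingers close. It gives the time, the measured TCP pose, the force, the opening and the grip force at its end, in the units of the state.
- bot.state(): the state, without advancing time (a new reading comes with each control period).
- read_camera(name): name is "scene" or "top" or "wrist"; returns a dict with "img" (420x560x3 uint8, red, green, blue), "intrinsics" (3x3 intrinsics, pixels), "camera_from_world" (4x4, takes a point from world to camera coordinates). Camera axes: x right, y down, z forward; pixel columns grow to the right and rows downward; lengths in mm; the calibration is good to about 2 mm. A picture is of the moment at which its call begins. There is no depth.
- close_job(): hands the job in; it is judged then, once.
Trained networks look in a picture, given as the dict that the camera call returned (one of the last four; its "shot" number tells which), for a name from the list of things; names that differ only in an ending like _2 or _b are one class to them, and where a whole thing is asked for, a point or a joint stands for the part that bears it (a point fixed in the world has none). Each returns a list of dicts, best first, with "confidence" (0 to 1); they miss things now and then, are a little off and sometimes report something else, mostly with a low value. They report only what shows in the picture. A call takes as long as a camera call. They do not tell look-alikes from the thing itself.
- nets.search_frame(picture, query): "position" ([row, column] in pixels, amid what is visible of it).
- nets.landmark_of(picture, query): "position" ([row, column] in pixels: a listed point, or the origin of a listed thing).
The state is a dict: "time": time; "joint_positions": joint angles; "qd": joint speeds; "joint_torque": joint torques, N m; "eef_pos": TCP position; "tool_rot": TCP orientation; "force": force on the tool from outside, world axes, zero at the start; "ft_torque": the same for the moment, N m; "gripper_width": finger opening in mm; "grip_force": force on a finger pad.
Only numpy, scipy, OpenCV 4.12 (cv2) and the standard library are available. Lean on these libraries where they do the work, as an engineer would, in place of code of your own. Each camera call takes 0.05 s, during which the arm holds its last target. There are 200 camera calls.

## Working session

There is one attempt and no reset: what is moved stays moved. The work goes in short steps, Python scripts to look and compute and a shell command to move; the robot and the scene stay as the last step left them, time stands still between calls to the robot, and variables do not carry over. Pictures are saved under pics/ and viewed, at most 11 in all, crops included, and the job is handed in when it is done.

```bash
ls; mkdir -p pics
cat > h.py <<'E'
import numpy as np,cv2
from workcell import bot,read_camera,close_job,nets
def proj(p,P):
    c=p['camera_from_world']@np.append(P,1.0); u=p['intrinsics']@c[:3]; return u[1]/u[2],u[0]/u[2]
def onz(p,rc,z):
    M=np.array(p['camera_from_world']);R,t=M[:3,:3],M[:3,3]
    d=R.T@np.linalg.inv(p['intrinsics'])@np.array([rc[1],rc[0],1.]);c=-R.T@t
    return c+d*(z-c[2])/d[2]
def save(p,n,crop=None,s=1):
    im=p['img'][:,:,::-1]
    if crop: r0,r1,c0,c1=crop; im=im[r0:r1,c0:c1]
    cv2.imwrite('pics/'+n,cv2.resize(im,None,fx=s,fy=s,interpolation=cv2.INTER_CUBIC))
E
python3 - <<'E'
from h import *
np.set_printoptions(precision=1,suppress=True)
s=bot.state();print(s['time'],s['eef_pos'],s['tool_rot'],s['gripper_width'])
Z=dict(sleeve_a=0,gauge=0,gauge_foot=14,flange=0,flange_seat=12,reject_bin=0,reject_bin_in=5)
a=[]
for n in ['scene','top']:
    p=read_camera(n);a.append(p['img'])
    print(n,'cam at',-p['camera_from_world'][:3,:3].T@p['camera_from_world'][:3,3])
    for q,z in Z.items():
        for d in nets.landmark_of(p,q)[:4]:
            print(q,round(d['confidence'],2),np.array(d['position']),onz(p,d['position'],z)[:2])
    save(p,n+'0.png',s=1.4)
E
```

```text
pics
0.0 [142.3 505.1 230.7] [ 0.1  1.  -0.  -0. ] 85.2871351158493
scene cam at [ 960.6 -604.7  738.4]
sleeve_a 0.96 [165.8 304.7] [437.7 230.6]
sleeve_a 0.81 [155.8 274.6] [329.9 215.3]
sleeve_a 0.81 [174.4 260. ] [353.9 110.9]
sleeve_a 0.65 [238.4 212.5] [ 424.5 -168.5]
gauge 0.92 [295.9 241.4] [ 597.7 -254.1]
gauge 0.57 [155.3 383.3] [608.2 433.8]
gauge_foot 0.86 [295.8 237.2] [ 597.1 -266.2]
flange 0.88 [181.9 353.4] [598.3 253.9]
flange_seat 0.77 [179.3 357. ] [606.7 257.2]
flange_seat 0.4 [231.5 327.8] [650.9  22.5]
reject_bin 0.78 [237.6 327.3] [656.2  13.7]
reject_bin_in 0.71 [231.3 324.8] [641.4  24.4]
top cam at [ 394.8   18.2 1442.5]
sleeve_a 0.9 [256.7 235.2] [356.6 110.4]
sleeve_a 0.88 [262.8 193.1] [337.8 229.1]
sleeve_a 0.79 [229. 330.] [ 439.1 -158.8]
sleeve_a 0.74 [221.8 231.3] [455.6 123.4]
gauge 0.97 [168.9 369.5] [ 614.2 -271.7]
flange 0.96 [166.8 188.3] [611.3 249.3]
flange_seat 0.68 [165.5 184.9] [613.1 257.1]
reject_bin 0.69 [152.1 267.4] [657.9  23.5]
reject_bin 0.37 [233.2 273. ] [424.8   4. ]
reject_bin_in 0.56 [154.2 267.9] [650.9  22. ]
```

View pics/scene0.png

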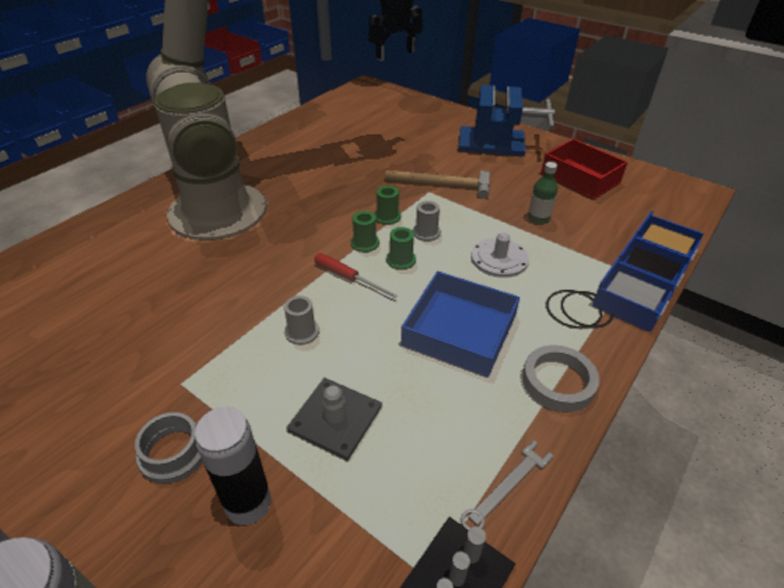

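View pics/top0.png

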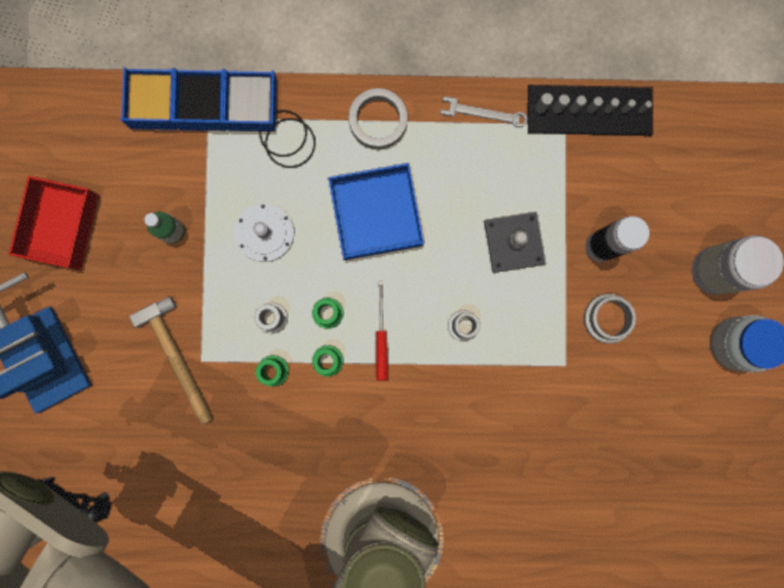

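Steel sleeves at top-view pixels (display px /1.4): left (226,193), right (231,331). The three green ones at (223,234), (257,234) and (265,194) are look-alikes, ruled out by colour. The gauge is the dark square at (173,368), the flange is round at (166,188), and the empty square blue bin is at (152,268), as opposed to the compartment tray. I'll confirm this in a crop and refine the positions.

Run:
```python
from h import *
from scipy.spatial.transform import Rotation as R
np.set_printoptions(precision=2,suppress=True)
s=bot.state();print(R.from_quat(s['tool_rot']).as_matrix())
p=read_camera('scene');save(p,'crop.png',(130,330,190,390),3)
w=read_camera('wrist');M=w['camera_from_world'];c=-M[:3,:3].T@M[:3,3]
T=R.from_quat(s['tool_rot']).as_matrix()
print('wristcam in tool',T.T@(c-np.array(s['eef_pos'])),'axes in tool (cols)',T.T@M[:3,:3].T,w['intrinsics'])
```

```text
[[-0.96  0.27  0.  ]
 [ 0.27  0.96 -0.  ]
 [-0.   -0.   -1.  ]]
wristcam in tool [  69.01   -0.55 -142.6 ] axes in tool (cols) [[ 0.   -0.96 -0.27]
 [ 1.    0.   -0.  ]
 [ 0.   -0.27  0.96]] [[342.42   0.   283.19]
 [  0.   342.42 210.24]
 [  0.     0.     1.  ]]
```

View pics/crop.png

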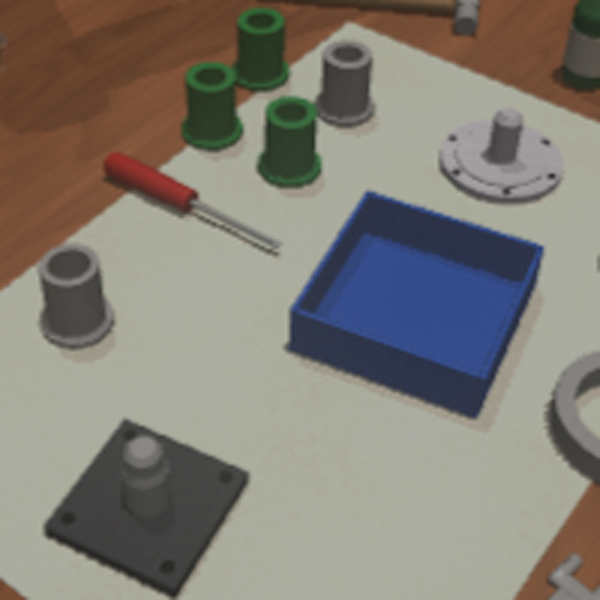

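The crop confirms it: two grey steel sleeves, at crop (347,80) and (75,295); three green ones; dark gauge; round flange; empty blue bin. I'll start with the left steel sleeve.

```bash
python3 -m creep '[{"dp":[-0.359,-0.184,0.04],"roll":-15.6},{"dp":[-0.359,-0.184,0.04],"roll":-15.6},{"dp":[-0.359,-0.184,0.04],"roll":-15.6},{"dp":[-0.359,-0.184,0.04],"roll":-15.6},{"dp":[-0.359,-0.184,0.04],"roll":-15.6},{"dp":[-0.359,-0.184,0.04],"roll":-15.6},{"dp":[-0.359,-0.184,0.04],"roll":-15.6},{"dp":[-0.359,-0.184,0.04],"roll":-15.6},{"dp":[-0.359,-0.184,0.04],"roll":-15.6},{"dp":[-0.359,-0.184,0.04],"roll":-15.6},{"dp":[-0.359,-0.184,0.04],"roll":-15.6},{"dp":[-0.359,-0.184,0.04],"roll":-15.6},{"dp":[-0.359,-0.184,0.04],"roll":-15.6},{"dp":[-0.359,-0.184,0.04],"roll":-15.6}]' 1
python3 - <<'E'
from h import *
from scipy.spatial.transform import Rotation as R
np.set_printoptions(precision=2,suppress=True)
s=bot.state();print(s['eef_pos'],R.from_quat(s['tool_rot']).as_matrix()[:2])
w=read_camera('wrist');save(w,'w1.png',s=1.4)
for d in nets.landmark_of(w,'sleeve_a')[:3]: print(d,onz(w,d['position'],0))
E
```

```text
time: 2.3
eef_pos: [437.6, 231.5, 191.5]
tool_rot: [0.001, 1.0, 0.0, 0.0]
force: [-0.8, -0.4, -0.5]
gripper_width: 85.4
grip_force: 0.0
[437.6  231.47 191.49] [[-1.  0.  0.]
 [ 0.  1.  0.]]
{'position': [71.3, 280.0], 'confidence': 0.81} [331.63 228.     0.  ]
{'position': [195.3, 169.7], 'confidence': 0.71} [447.3  117.09   0.  ]
{'position': [188.6, 281.8], 'confidence': 0.65} [440.55 229.4    0.  ]
```

View pics/w1.png

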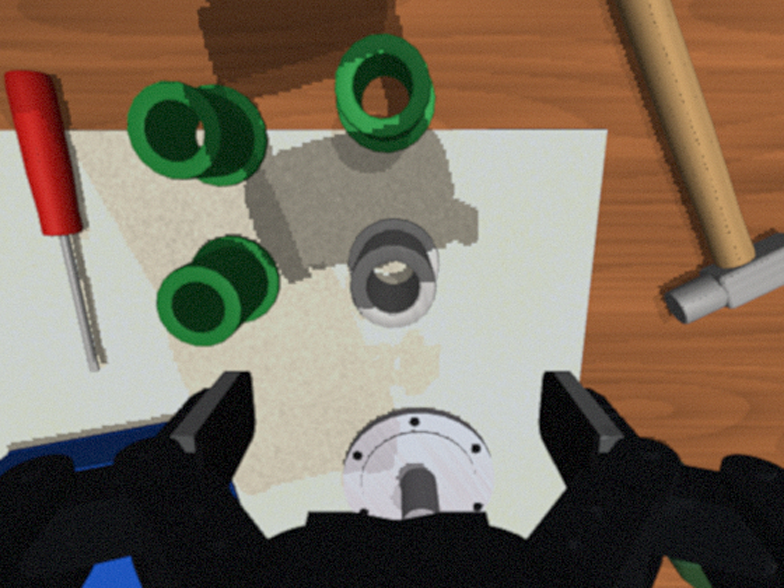

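The wrist view shows the steel sleeve at about (185,281) unscaled, the flange below it, and the green ones clear of both fingers. I'll fit the projected rims to the image edges for precision.

```bash
cat >> h.py <<'E'
from scipy.optimize import differential_evolution
from scipy.ndimage import map_coordinates
A=np.linspace(0,2*np.pi,120,endpoint=False)
def ring(x,y,z,r): return np.c_[x+r*np.cos(A),y+r*np.sin(A),np.full(A.size,z)]
def pp(p,Q):
    M=np.array(p['camera_from_world']);u=(Q@M[:3,:3].T+M[:3,3])@np.array(p['intrinsics']).T;return u[:,1]/u[:,2],u[:,0]/u[:,2]
def fit(p,guess,circles,span=8,extra=None):
    """circles: (z,r). finds x,y (and extra params) maximising edge strength; top/most visible rims"""
    g=cv2.GaussianBlur(cv2.cvtColor(p['img'],cv2.COLOR_RGB2GRAY).astype(float),(0,0),1.0)
    gy,gx=np.gradient(g)
    def score(v):
        t=0
        for i,(z,r) in enumerate(circles):
            rr=r if r else v[2]
            a,b=pp(p,ring(v[0],v[1],z,rr));a2,b2=pp(p,ring(v[0],v[1],z,rr+1))
            n=np.c_[a2-a,b2-b];n/=np.linalg.norm(n,axis=1)[:,None]
            e=np.abs(map_coordinates(gy,[a,b],order=1)*n[:,0]+map_coordinates(gx,[a,b],order=1)*n[:,1])
            t-=np.mean(np.minimum(e,25))
        return t
    bd=[(guess[0]-span,guess[0]+span),(guess[1]-span,guess[1]+span)]+([extra] if extra else [])
    o=differential_evolution(score,bd,seed=1,popsize=20,maxiter=80,tol=1e-6);return np.round(o.x,2),round(o.fun,1)
E
python3 - <<'E'
from h import *
w=read_camera('wrist');t=read_camera('top');s=read_camera('scene')
for n,p in [('wrist',w),('top',t),('scene',s)]:
  print(n,'L',fit(p,(438,231),[(70,25),(8,32)]),fit(p,(438,231),[(70,25)]),fit(p,(438,231),[(70,25),(70,0)],extra=(14.5,18)))
  if n!='wrist':
    print(n,'R',fit(p,(430,-164),[(70,25),(8,32)],12))
    print(n,'G',fit(p,(605,-264),[(49,16.5),(70,13.5)],14))
    print(n,'F',fit(p,(608,254),[(12,60),(62,14)],10))
E
```

```text
wrist L (array([438.87, 228.49]), np.float64(-24.2)) (array([438.91, 228.71]), np.float64(-13.5)) (array([439.06, 228.63,  15.22]), np.float64(-32.9))
top L (array([446., 223.]), np.float64(-17.4)) (array([446., 223.]), np.float64(-6.8)) (array([446.  , 223.  ,  16.38]), np.float64(-17.2))
top R (array([ 425.24, -153.91]), np.float64(-28.3))
top G (array([ 602.91, -263.8 ]), np.float64(-33.6))
top F (array([614.23, 248.88]), np.float64(-15.9))
scene L (array([441.56, 223.  ]), np.float64(-27.6)) (array([439.89, 224.12]), np.float64(-16.8)) (array([435.46, 228.3 ,  18.  ]), np.float64(-29.0))
scene R (array([ 433.02, -164.84]), np.float64(-28.0))
scene G (array([ 591.12, -256.89]), np.float64(-19.9))
scene F (array([611.74, 245.74]), np.float64(-17.5))
```

```bash
python3 -m creep '[{"dp":[-0.001,-0.003,0.03]},{"dp":[-0.001,-0.003,0.06]},{"dp":[-0.001,-0.003,0.09]},{"dp":[-0.001,-0.003,0.12]},{"dp":[-0.001,-0.003,0.145]},{"dp":[-0.001,-0.003,0.157]},{"dp":[-0.001,-0.003,0.157]},{"dp":[-0.001,-0.003,0.157]}]' 1 && python3 -m creep '[{"dp":[0,0,0]},{"dp":[0,0,0]},{"dp":[0,0,0]},{"dp":[0,0,0]},{"dp":[0,0,0]},{"dp":[0,0,0]},{"dp":[0,0,0]},{"dp":[0,0,0]}]' -1 50
```

```text
schema error: expected keys dp, roll
```

```bash
python3 -m creep '[{"dp":[-0.001,-0.003,0.03],"roll":0},{"dp":[-0.001,-0.003,0.06],"roll":0},{"dp":[-0.001,-0.003,0.09],"roll":0},{"dp":[-0.001,-0.003,0.12],"roll":0},{"dp":[-0.001,-0.003,0.145],"roll":0},{"dp":[-0.001,-0.003,0.157],"roll":0},{"dp":[-0.001,-0.003,0.157],"roll":0},{"dp":[-0.001,-0.003,0.157],"roll":0}]' 1 && python3 -m creep '[{"dp":[0,0,0],"roll":0},{"dp":[0,0,0],"roll":0},{"dp":[0,0,0],"roll":0},{"dp":[0,0,0],"roll":0},{"dp":[0,0,0],"roll":0},{"dp":[0,0,0],"roll":0},{"dp":[0,0,0],"roll":0},{"dp":[0,0,0],"roll":0}]' -1 50
python3 - <<'E'
from h import *
w=read_camera('wrist');save(w,'w2.png')
x,y=bot.state()['eef_pos'][:2]
print(fit(w,(x,y),[(70,25)]),fit(w,(x,y),[(70,25),(70,0)],extra=(14.5,18)))
E
```

```text
time: 3.35
eef_pos: [439.7, 228.0, 35.2]
tool_rot: [0.001, 1.0, 0.0, 0.001]
force: [-0.7, -0.9, -0.2]
gripper_width: 85.6
grip_force: 0.0
time: 4.15
eef_pos: [439.6, 228.0, 35.5]
tool_rot: [0.001, 1.0, 0.0, 0.001]
force: [-3.3, -0.6, 8.3]
gripper_width: 49.5
grip_force: 50.7
(array([437.41, 227.29]), np.float64(-13.5)) (array([438.54, 227.3 ,  15.43]), np.float64(-20.8))
```

View pics/w2.png

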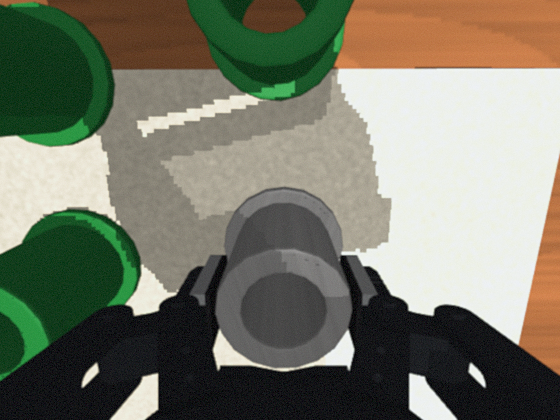

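Sleeve held, rim centred at about (283,308). Lifting and carrying it beside the gauge, so the pin stays visible past the sleeve.

```bash
python3 -m creep '[{"dp":[0,0,-0.03],"roll":0},{"dp":[0,0,-0.07],"roll":0},{"dp":[0,0,-0.11],"roll":0},{"dp":[-0.012,-0.03,-0.13],"roll":0},{"dp":[-0.028,-0.07,-0.13],"roll":0},{"dp":[-0.044,-0.11,-0.13],"roll":0},{"dp":[-0.06,-0.15,-0.13],"roll":0},{"dp":[-0.076,-0.19,-0.13],"roll":0},{"dp":[-0.09,-0.23,-0.13],"roll":0},{"dp":[-0.106,-0.27,-0.13],"roll":0},{"dp":[-0.122,-0.31,-0.13],"roll":0},{"dp":[-0.138,-0.35,-0.13],"roll":0},{"dp":[-0.15,-0.385,-0.13],"roll":0},{"dp":[-0.16,-0.408,-0.13],"roll":0},{"dp":[-0.16,-0.408,-0.13],"roll":0},{"dp":[-0.16,-0.408,-0.13],"roll":0},{"dp":[-0.16,-0.408,-0.13],"roll":0}]'
cat > g.py <<'E'
from h import *
import sys
w=read_camera('wrist');s=bot.state();x,y,z=s['eef_pos'];print('tcp',np.round([x,y,z],1),s['gripper_width'],s['force'])
g=eval(sys.argv[1])
print('sleeve in tcp',[fit(w,(x,y),c,extra=e)[0][:2]-[x,y] for c,e in [([(z+34.5,25)],None),([(z+34.5,25),(z+34.5,0)],(14.5,18))]])
print('pin',fit(w,g,[(49,16.5),(70,13.5)],14),fit(w,g,[(70,13.5)],14),fit(w,g,[(14,16.5),(49,16.5),(70,13.5)],14))
save(w,sys.argv[2])
E
python3 g.py '(600,-261)' w3.png
```

```text
time: 5.9
eef_pos: [597.7, -179.6, 164.2]
tool_rot: [0.001, 1.0, 0.0, -0.0]
force: [0.5, 0.3, -3.8]
gripper_width: 49.4
grip_force: 53.6
tcp [ 597.8 -179.6  164.4] 49.63531495516704 [ 1.01458124 -0.32658768 -3.65809748]
sleeve in tcp [array([-2.36545427, -0.66161132]), array([-1.31545427, -0.43161132])]
pin (array([ 600.87, -263.8 ]), np.float64(-24.4)) (array([ 600.9 , -263.84]), np.float64(-17.8)) (array([ 600.94, -263.87]), np.float64(-29.6))
```

View pics/w3.png

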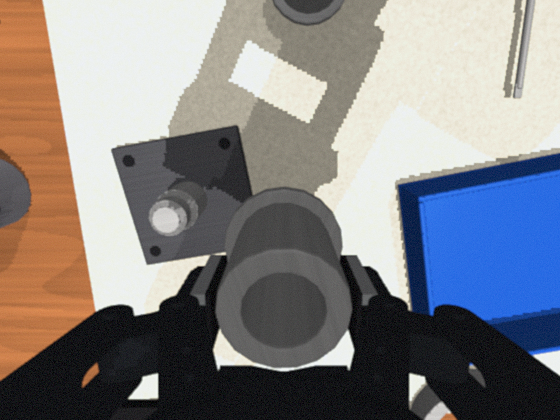

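Gauge pin tip seen at (168,218), fits agree on (600.9,-263.8). Moving over the pin and partly down (underside to ~84 mm).

```bash
python3 -m creep '[{"dp":[-0.003,-0.03,0],"roll":0},{"dp":[-0.0047,-0.065,0],"roll":0},{"dp":[-0.0047,-0.0837,0],"roll":0},{"dp":[-0.0047,-0.0837,0.02],"roll":0},{"dp":[-0.0047,-0.0837,0.04],"roll":0},{"dp":[-0.0047,-0.0837,0.045],"roll":0},{"dp":[-0.0047,-0.0837,0.045],"roll":0},{"dp":[-0.0047,-0.0837,0.045],"roll":0}]'
python3 - <<'E'
from h import *
w=read_camera('wrist');s=bot.state();x,y,z=s['eef_pos']
print(np.round([x,y,z],2),s['force'])
u=z-35.5
for c in ([(u+70,25)],[(u+70,25),(u+8,32)],[(u+8,32)]): print(fit(w,(x,y),c)[0]-[x,y])
for n in('scene','top'):
  p=read_camera(n);save(p,'x'+n+'.png',(230,350,180,300) if n=='scene' else (130,220,320,410),4)
  for c in ([(u+70,25)],[(u+70,25),(u+8,32)]): print(n,fit(p,(x,y),c)[0]-[x,y])
E
```

```text
time: 6.75
eef_pos: [603.0, -264.2, 120.6]
tool_rot: [0.001, 1.0, -0.0, 0.001]
force: [0.2, 0.1, -3.4]
gripper_width: 49.5
grip_force: 53.7
[ 603.06 -264.3   120.69] [-0.21599793  0.28732745 -2.87620974]
[-2.37434967 -0.39832797]
[-0.72434967 -1.25832797]
[-0.51434967 -1.13832797]
scene [0.35565033 8.00167203]
scene [ 1.34565033 -1.26832797]
top [ 7.99565033 -6.37832797]
top [2.47565033 8.00167203]
```

```bash
python3 -m creep '[{"dp":[0.0006,0.001,0.004],"roll":0},{"dp":[0.0006,0.001,0.008],"roll":0},{"dp":[0.0006,0.001,0.011],"roll":0},{"dp":[0.0006,0.001,0.013],"roll":0},{"dp":[0.0006,0.001,0.015],"roll":0},{"dp":[0.0006,0.001,0.017],"roll":0}]'
```

```text
time: 7.5
eef_pos: [602.0, -263.4, 102.2]
tool_rot: [0.001, 1.0, -0.0, 0.0]
force: [-0.1, -0.6, -3.6]
gripper_width: 49.8
grip_force: 53.7
```

```bash
python3 -m creep '[{"dp":[0,0,0.002],"roll":0},{"dp":[0,0,0.004],"roll":0},{"dp":[0,0,0.006],"roll":0},{"dp":[0,0,0.008],"roll":0},{"dp":[0,0,0.009],"roll":0}]'; python3 -m creep '[{"dp":[0,0,0.001],"roll":0},{"dp":[0,0,0.002],"roll":0},{"dp":[0,0,0.003],"roll":0},{"dp":[0,0,0.004],"roll":0}]'
```

```text
time: 8.0
eef_pos: [601.9, -263.3, 93.0]
tool_rot: [0.001, 1.0, 0.0, -0.0]
force: [-0.6, -0.4, -4.1]
gripper_width: 49.6
grip_force: 53.7
time: 8.4
eef_pos: [602.0, -263.3, 89.3]
tool_rot: [0.001, 1.0, -0.0, 0.0]
force: [0.3, 0.2, -3.4]
gripper_width: 49.7
grip_force: 53.7
```

```bash
python3 -m creep '[{"dp":[0,0,0.001],"roll":0},{"dp":[0,0,0.002],"roll":0},{"dp":[0,0,0.002],"roll":0}]'; python3 -m creep '[{"dp":[0,0,0.001],"roll":0},{"dp":[0,0,0.001],"roll":0}]'
```

```text
time: 8.7
eef_pos: [601.9, -263.3, 87.4]
tool_rot: [0.001, 1.0, 0.0, -0.0]
force: [-1.1, 0.3, -1.7]
gripper_width: 49.8
grip_force: 54.0
time: 8.9
eef_pos: [602.1, -263.4, 87.0]
tool_rot: [0.001, 1.0, -0.0, 0.0]
force: [-2.1, 1.6, 3.2]
gripper_width: 49.4
grip_force: 54.4
```

Contact at underside ≈51.5 mm (37.5 above base), which matches the step. To confirm it isn't merely catching off-centre, I'll open the fingers and see whether it stays put.

```bash
python3 -m creep '[{"dp":[0,0,0.001],"roll":0},{"dp":[0,0,0.001],"roll":0},{"dp":[0,0,0.001],"roll":0}]'; python3 -m creep '[{"dp":[0,0,0],"roll":0},{"dp":[0,0,0],"roll":0},{"dp":[0,0,0],"roll":0},{"dp":[0,0,0],"roll":0}]' 0.4
python3 - <<'E'
from h import *
w=read_camera('wrist');s=bot.state();x,y,z=s['eef_pos']
print(np.round([x,y,z],2))
for u in (14,44,51.5):
  for c in ([(u+70,25)],[(u+70,25),(u+70,0)]): print(u,fit(w,(x,y),c,extra=(14,18) if len(c)>1 else None))
p=read_camera('scene')
a=cv2.resize(w['img'][100:400,130:430],(396,396));b=cv2.resize(p['img'][200:320,180:300],(396,396))
cv2.imwrite('pics/c.png',np.hstack([a,b])[:,:,::-1])
E
```

```text
time: 9.2
eef_pos: [602.3, -263.4, 86.7]
tool_rot: [0.001, 1.0, -0.0, 0.001]
force: [-2.3, 1.8, 9.4]
gripper_width: 49.6
grip_force: 54.8
time: 9.6
eef_pos: [601.9, -263.4, 85.2]
tool_rot: [0.001, 1.0, -0.0, 0.0]
force: [-0.5, 0.3, 0.2]
gripper_width: 59.7
grip_force: 0.0
[ 601.95 -263.34   85.16]
14 (array([ 595.13, -265.82]), np.float64(-2.7))
14 (array([ 609.95, -257.14,   15.44]), np.float64(-4.5))
44 (array([ 606.17, -263.53]), np.float64(-11.2))
44 (array([ 606.59, -264.26,   16.43]), np.float64(-18.1))
51.5 (array([ 599.78, -264.16]), np.float64(-13.5))
51.5 (array([ 599.83, -264.15,   16.52]), np.float64(-16.3))
```

View pics/c.png

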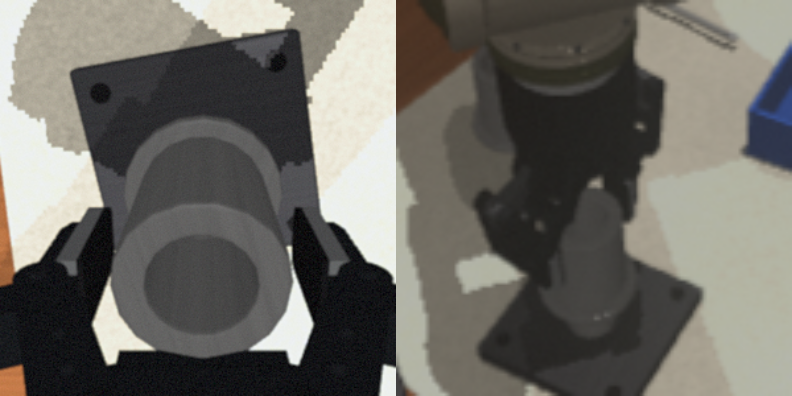

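Released, the sleeve stays up on the step (left: the rim high round the pin; right: base visible below the collar), so this is the tight one and goes to the bin. Regrasp, lift and move over the bin.

```bash
python3 -m creep '[{"dp":[0,0,0],"roll":0},{"dp":[0,0,0],"roll":0},{"dp":[0,0,0],"roll":0},{"dp":[0,0,0],"roll":0},{"dp":[0,0,0],"roll":0},{"dp":[0,0,-0.01],"roll":0},{"dp":[0,0,-0.03],"roll":0},{"dp":[0,0,-0.06],"roll":0},{"dp":[0,0,-0.06],"roll":0},{"dp":[-0.008,0.04,-0.06],"roll":0},{"dp":[-0.016,0.08,-0.06],"roll":0},{"dp":[-0.024,0.12,-0.06],"roll":0},{"dp":[-0.032,0.16,-0.06],"roll":0},{"dp":[-0.038,0.2,-0.06],"roll":0},{"dp":[-0.044,0.24,-0.06],"roll":0},{"dp":[-0.048,0.283,-0.06],"roll":0},{"dp":[-0.048,0.283,-0.06],"roll":0},{"dp":[-0.048,0.283,-0.06],"roll":0}]' -1 50
python3 - <<'E'
from h import *
t=read_camera('wrist');s=bot.state();print(s['eef_pos'])
for q,z in(('reject_bin',0),('reject_bin_in',5)):
  for d in nets.landmark_of(t,q)[:2]: print(q,d,onz(t,d['position'],z)[:2])
save(t,'bin.png')
E
```

```text
time: 11.5
eef_pos: [650.2, 20.3, 144.2]
tool_rot: [0.0, 1.0, 0.0, -0.001]
force: [-0.1, -1.2, -3.7]
gripper_width: 49.6
grip_force: 53.3
[650.27727773  19.22734609 144.39312525]
```

View pics/bin.png

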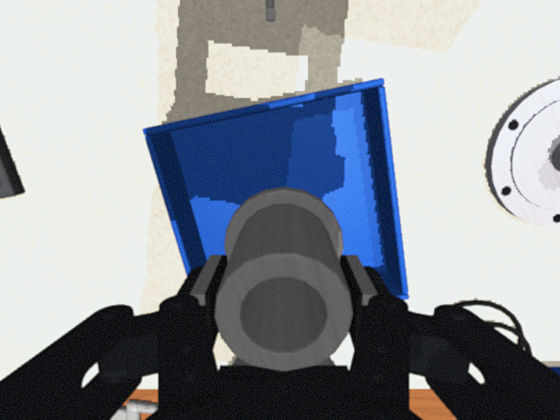

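Run:
```python
from h import *
t=read_camera('top');w=read_camera('wrist')
print(onz(t,(151.3,268.8),50))
a=onz(w,(130,146),50);b=onz(w,(80,382),50);print(a,b)
d=b-a;n=np.array([-d[1],d[0],0]);n*=np.sign(n[0]);print(np.linalg.norm(d),(a+b)/2+n/2)
```

```text
[651.05015175  19.50226924  50.        ]
[591.72115802 -74.91663901  50.        ] [560.62843333  82.32228794  50.        ]
160.28361636617458 [654.79425914  19.24918681  50.        ]
```

Bin centre ≈ (652,19), under the sleeve (bin rim corners at (146,130), (382,80)). Descending.

```bash
python3 -m creep '[{"dp":[0,0,0.03],"roll":0},{"dp":[0,0,0.06],"roll":0},{"dp":[0,0,0.085],"roll":0},{"dp":[0,0,0.095],"roll":0},{"dp":[0,0,0.099],"roll":0},{"dp":[0,0,0.101],"roll":0},{"dp":[0,0,0.102],"roll":0}]'; python3 -m creep '[{"dp":[0,0,0.001],"roll":0},{"dp":[0,0,0.002],"roll":0},{"dp":[0,0,0.002],"roll":0}]'
```

```text
time: 12.45
eef_pos: [651.3, 19.3, 44.5]
tool_rot: [0.001, 1.0, -0.0, 0.001]
force: [-0.1, -0.3, -2.9]
gripper_width: 49.4
grip_force: 53.3
time: 12.75
eef_pos: [650.7, 19.6, 41.5]
tool_rot: [0.001, 1.0, -0.0, 0.0]
force: [-0.7, 1.1, -3.7]
gripper_width: 49.6
grip_force: 53.3
```

```bash
python3 -m creep '[{"dp":[0,0,0.001],"roll":0},{"dp":[0,0,0.002],"roll":0},{"dp":[0,0,0.002],"roll":0}]'; python3 -m creep '[{"dp":[0,0,0.001],"roll":0},{"dp":[0,0,0.001],"roll":0}]'
```

```text
time: 13.05
eef_pos: [650.7, 19.6, 39.6]
tool_rot: [0.001, 1.0, -0.0, 0.0]
force: [-0.9, 0.4, 0.3]
gripper_width: 49.5
grip_force: 53.5
time: 13.25
eef_pos: [650.8, 19.6, 39.5]
tool_rot: [0.001, 1.0, -0.0, 0.0]
force: [-5.8, 0.4, 7.7]
gripper_width: 49.4
grip_force: 54.2
```

```bash
python3 -m creep '[{"dp":[0,0,0],"roll":0},{"dp":[0,0,0],"roll":0},{"dp":[0,0,0],"roll":0},{"dp":[0,0,0],"roll":0},{"dp":[0,0,-0.03],"roll":0},{"dp":[0,0,-0.07],"roll":0},{"dp":[0,0,-0.11],"roll":0},{"dp":[0,0,-0.15],"roll":0},{"dp":[0.035,-0.03,-0.15],"roll":0},{"dp":[0.07,-0.06,-0.15],"roll":0},{"dp":[0.105,-0.09,-0.15],"roll":0},{"dp":[0.14,-0.12,-0.15],"roll":0},{"dp":[0.175,-0.15,-0.15],"roll":0},{"dp":[0.2,-0.17,-0.15],"roll":0},{"dp":[0.22,-0.181,-0.15],"roll":0},{"dp":[0.22,-0.181,-0.15],"roll":0},{"dp":[0.22,-0.181,-0.15],"roll":0}]' 0.6
python3 -m creep '[{"dp":[0,0,0],"roll":0},{"dp":[0,0,0],"roll":0},{"dp":[0,0,0],"roll":0}]' 1
python3 - <<'E'
from h import *
w=read_camera('wrist');s=bot.state();x,y,z=s['eef_pos'];print(np.round([x,y,z],1))
for d in nets.landmark_of(w,'sleeve_b')[:3]: print(d,onz(w,d['position'],0))
g=(430,-162)
for c,e in ([(70,25),(8,32)],None),([(70,25)],None),([(70,25),(70,0)],(14,18.5)): print(fit(w,g,c,14,extra=e))
t=read_camera('top')
a=cv2.resize(w['img'][:,:],(528,396));b=cv2.resize(t['img'][105:195,230:310],(352,396))
cv2.imwrite('pics/d.png',cv2.resize(np.hstack([a,b]),None,fx=.9,fy=.9)[:,:,::-1])
E
```

```text
time: 14.95
eef_pos: [430.4, -161.0, 188.5]
tool_rot: [0.002, 1.0, -0.0, 0.0]
force: [-0.2, 0.4, -0.4]
gripper_width: 68.3
grip_force: 0.0
time: 15.25
eef_pos: [430.6, -160.5, 188.2]
tool_rot: [0.001, 1.0, 0.0, -0.0]
force: [0.3, 0.3, 0.2]
gripper_width: 85.4
grip_force: 0.0
[ 430.5 -160.6  188.2]
{'position': [186.5, 281.5], 'confidence': 0.61} [ 430.63249244 -162.83562266    0.        ]
(array([ 428.34, -160.55]), np.float64(-25.6))
(array([ 428.35, -160.51]), np.float64(-17.3))
(array([ 428.38, -160.48,   17.45]), np.float64(-24.6))
```

View pics/d.png

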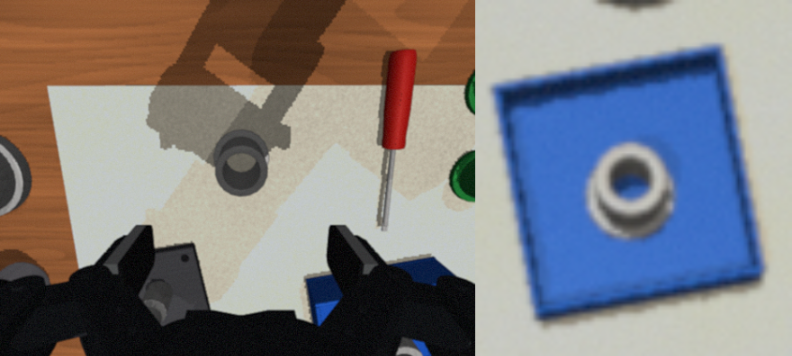

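The first sleeve stands upright in the middle of the bin (right crop). The second steel sleeve is at about (240,162) in the left crop, fit (428.4,-160.5), bore ≈35. Grasping it.

```bash
python3 -m creep '[{"dp":[0.0015,0.0006,0.03],"roll":0},{"dp":[0.0015,0.0006,0.06],"roll":0},{"dp":[0.0015,0.0006,0.09],"roll":0},{"dp":[0.0015,0.0006,0.12],"roll":0},{"dp":[0.0015,0.0006,0.145],"roll":0},{"dp":[0.0015,0.0006,0.153],"roll":0},{"dp":[0.0015,0.0006,0.153],"roll":0},{"dp":[0.0015,0.0006,0.153],"roll":0}]' 1 && python3 -m creep '[{"dp":[0,0,0],"roll":0},{"dp":[0,0,0],"roll":0},{"dp":[0,0,0],"roll":0},{"dp":[0,0,0],"roll":0},{"dp":[0,0,0],"roll":0},{"dp":[0,0,0],"roll":0},{"dp":[0,0,0],"roll":0},{"dp":[0,0,0],"roll":0}]' -1 50
python3 - <<'E'
from h import *
w=read_camera('wrist');x,y,z=bot.state()['eef_pos']
for c,e in ([(70,25),(8,32)],None),([(70,25)],None),([(70,25),(70,0)],(16.5,18)): print(fit(w,(x,y),c,extra=e)[0][:2]-[x,y])
E
```

```text
time: 16.2
eef_pos: [429.3, -160.6, 36.3]
tool_rot: [0.001, 1.0, -0.0, 0.001]
force: [-0.0, 0.2, 0.4]
gripper_width: 85.6
grip_force: 0.0
time: 17.0
eef_pos: [429.0, -160.5, 36.3]
tool_rot: [0.001, 1.0, -0.0, 0.001]
force: [-2.4, 1.9, 8.3]
gripper_width: 50.0
grip_force: 50.5
[-1.53797933 -0.5715113 ]
[-1.71797933 -0.5115113 ]
[-1.45797933 -0.5215113 ]
```

```bash
python3 -m creep '[{"dp":[0,0,-0.03],"roll":0},{"dp":[0,0,-0.07],"roll":0},{"dp":[0,0,-0.1],"roll":0},{"dp":[-0.03,-0.018,-0.1],"roll":0},{"dp":[-0.065,-0.04,-0.1],"roll":0},{"dp":[-0.1,-0.06,-0.1],"roll":0},{"dp":[-0.135,-0.08,-0.1],"roll":0},{"dp":[-0.16,-0.095,-0.1],"roll":0},{"dp":[-0.173,-0.103,-0.1],"roll":0},{"dp":[-0.173,-0.103,-0.1],"roll":0},{"dp":[-0.173,-0.103,-0.09],"roll":0},{"dp":[-0.173,-0.103,-0.08],"roll":0},{"dp":[-0.173,-0.103,-0.08],"roll":0},{"dp":[-0.173,-0.103,-0.08],"roll":0}]'
python3 - <<'E'
from h import *
w=read_camera('wrist');s=bot.state();x,y,z=s['eef_pos'];u=z-36.3;print(np.round([x,y,z],2))
for c,e in ([(u+70,25),(u+8,32)],None),([(u+70,25)],None),([(u+70,25),(u+70,0)],(16.5,18)): print(fit(w,(x,y),c,extra=e)[0][:2]-[x,y])
E
```

```text
time: 18.45
eef_pos: [601.0, -263.4, 115.1]
tool_rot: [0.001, 1.0, 0.0, -0.0]
force: [0.9, -0.5, -2.1]
gripper_width: 49.1
grip_force: 53.1
[ 601.28 -263.59  115.55]
[-0.43299918 -0.44163075]
[-2.89299918  0.16836925]
[-2.14299918 -0.35163075]
```

```bash
python3 -m creep '[{"dp":[-0.0009,0,0.005],"roll":0},{"dp":[-0.0009,0,0.01],"roll":0},{"dp":[-0.0009,0,0.015],"roll":0},{"dp":[-0.0009,0,0.019],"roll":0},{"dp":[-0.0009,0,0.021],"roll":0},{"dp":[-0.0009,0,0.023],"roll":0},{"dp":[-0.0009,0,0.025],"roll":0}]';python3 -m creep '[{"dp":[0,0,0.001],"roll":0},{"dp":[0,0,0.002],"roll":0},{"dp":[0,0,0.003],"roll":0},{"dp":[0,0,0.003],"roll":0}]'
```

```text
time: 19.2
eef_pos: [602.4, -263.8, 90.3]
tool_rot: [0.001, 1.0, -0.0, 0.0]
force: [0.3, -0.9, -3.3]
gripper_width: 49.5
grip_force: 53.1
time: 19.6
eef_pos: [602.3, -263.7, 87.2]
tool_rot: [0.001, 1.0, 0.0, -0.0]
force: [-0.4, 0.1, -2.3]
gripper_width: 49.8
grip_force: 53.1
```

```bash
python3 -m creep '[{"dp":[0,0,0.001],"roll":0},{"dp":[0,0,0.002],"roll":0},{"dp":[0,0,0.002],"roll":0}]';python3 -m creep '[{"dp":[0,0,0.001],"roll":0},{"dp":[0,0,0.001],"roll":0}]'
```

```text
time: 19.9
eef_pos: [602.2, -263.7, 85.1]
tool_rot: [0.001, 1.0, 0.0, -0.0]
force: [-0.0, 0.1, -2.1]
gripper_width: 49.5
grip_force: 53.1
time: 20.1
eef_pos: [602.3, -263.7, 84.2]
tool_rot: [0.001, 1.0, 0.0, -0.0]
force: [-0.3, 0.8, -3.2]
gripper_width: 49.3
grip_force: 53.1
```

Past the step without contact. Continuing down.

```bash
python3 -m creep '[{"dp":[0,0,0.001],"roll":0},{"dp":[0,0,0.002],"roll":0},{"dp":[0,0,0.003],"roll":0},{"dp":[0,0,0.003],"roll":0}]';python3 -m creep '[{"dp":[0,0,0.002],"roll":0},{"dp":[0,0,0.004],"roll":0},{"dp":[0,0,0.006],"roll":0},{"dp":[0,0,0.006],"roll":0}]'
```

```text
time: 20.5
eef_pos: [602.2, -263.7, 81.1]
tool_rot: [0.001, 1.0, 0.0, -0.0]
force: [-0.4, -0.1, -2.8]
gripper_width: 49.2
grip_force: 53.1
time: 20.9
eef_pos: [602.2, -263.6, 74.9]
tool_rot: [0.001, 1.0, 0.0, -0.0]
force: [-0.4, 0.0, -1.5]
gripper_width: 49.6
grip_force: 53.1
```

u = 38.6; to go ≈ 24.6 mm.

```bash
python3 -m creep '[{"dp":[0,0,0.002],"roll":0},{"dp":[0,0,0.004],"roll":0},{"dp":[0,0,0.006],"roll":0},{"dp":[0,0,0.008],"roll":0},{"dp":[0,0,0.01],"roll":0},{"dp":[0,0,0.01],"roll":0}]';python3 -m creep '[{"dp":[0,0,0.002],"roll":0},{"dp":[0,0,0.004],"roll":0},{"dp":[0,0,0.006],"roll":0},{"dp":[0,0,0.008],"roll":0},{"dp":[0,0,0.01],"roll":0},{"dp":[0,0,0.01],"roll":0}]'
```

```text
time: 21.5
eef_pos: [602.2, -263.6, 64.9]
tool_rot: [0.001, 1.0, 0.0, -0.0]
force: [0.2, 0.6, -1.8]
gripper_width: 49.3
grip_force: 53.1
time: 22.1
eef_pos: [602.2, -263.6, 54.9]
tool_rot: [0.001, 1.0, 0.0, -0.0]
force: [-0.1, -0.1, -2.6]
gripper_width: 49.5
grip_force: 53.1
```

u = 18.6; 4.6 mm left.

```bash
python3 -m creep '[{"dp":[0,0,0.001],"roll":0},{"dp":[0,0,0.002],"roll":0},{"dp":[0,0,0.003],"roll":0},{"dp":[0,0,0.003],"roll":0}]';python3 -m creep '[{"dp":[0,0,0.001],"roll":0},{"dp":[0,0,0.0015],"roll":0},{"dp":[0,0,0.0015],"roll":0},{"dp":[0,0,0.0015],"roll":0}]'
```

```text
time: 22.5
eef_pos: [602.3, -263.7, 52.1]
tool_rot: [0.001, 1.0, 0.0, -0.0]
force: [-0.7, -0.1, -2.0]
gripper_width: 49.4
grip_force: 53.1
time: 22.9
eef_pos: [602.3, -263.8, 50.8]
tool_rot: [0.001, 1.0, -0.0, 0.0]
force: [-0.1, -0.4, -2.1]
gripper_width: 49.5
grip_force: 53.1
```

```bash
python3 -m creep '[{"dp":[0,0,0.0005],"roll":0},{"dp":[0,0,0.001],"roll":0},{"dp":[0,0,0.001],"roll":0},{"dp":[0,0,0.001],"roll":0}]'
```

```text
time: 23.3
eef_pos: [602.4, -263.7, 50.4]
tool_rot: [0.001, 1.0, -0.0, 0.0]
force: [-3.5, 2.5, 5.4]
gripper_width: 49.2
grip_force: 53.7
```

Fully home (contact at underside ≈14 mm). Lifting off and carrying beside the flange (underside ≈105, above the binned sleeve's top at 75).

```bash
python3 -m creep '[{"dp":[0,0,-0.005],"roll":0},{"dp":[0,0,-0.015],"roll":0},{"dp":[0,0,-0.03],"roll":0},{"dp":[0,0,-0.045],"roll":0},{"dp":[0,0,-0.06],"roll":0},{"dp":[0,0,-0.075],"roll":0},{"dp":[0,0,-0.092],"roll":0},{"dp":[0,0,-0.092],"roll":0}]'
python3 -m creep '[{"dp":[0,0.03,0],"roll":0},{"dp":[0,0.07,0],"roll":0},{"dp":[0,0.11,0],"roll":0},{"dp":[0,0.15,0],"roll":0},{"dp":[0,0.19,0],"roll":0},{"dp":[0,0.23,0],"roll":0},{"dp":[0,0.27,0],"roll":0},{"dp":[-0.001,0.31,0],"roll":0},{"dp":[-0.002,0.35,0],"roll":0},{"dp":[-0.003,0.385,0],"roll":0},{"dp":[-0.003,0.41,0],"roll":0},{"dp":[-0.003,0.42,0],"roll":0},{"dp":[-0.003,0.42,0],"roll":0},{"dp":[-0.003,0.42,0],"roll":0}]'
python3 - <<'E'
from h import *
w=read_camera('wrist');s=bot.state();x,y,z=s['eef_pos'];u=z-36.3;print(np.round([x,y,z],2))
for c in ([(62,14)],[(60,14),(12,60)],[(12,60)],[(12,60),(12,14)]): print(fit(w,(610,251),c,10))
for c,e in ([(u+70,25),(u+8,32)],None),([(u+70,25)],None): print(fit(w,(x,y),c,extra=e)[0][:2]-[x,y])
save(w,'fl.png')
E
```

```text
time: 24.1
eef_pos: [603.3, -264.3, 145.1]
tool_rot: [0.001, 1.0, -0.001, 0.002]
force: [0.3, -0.4, -1.8]
gripper_width: 49.6
grip_force: 53.1
time: 25.5
eef_pos: [606.4, 155.3, 141.5]
tool_rot: [0.002, 1.0, -0.0, -0.0]
force: [-0.5, -0.6, -2.5]
gripper_width: 49.5
grip_force: 53.1
[606.48 155.   141.62]
(array([611.04, 245.58]), np.float64(-15.7))
(array([611.4 , 246.26]), np.float64(-22.3))
(array([610.91, 245.63]), np.float64(-7.6))
(array([608.82, 244.46]), np.float64(-23.1))
[-1.65171853 -0.27255805]
[-1.79171853 -0.24255805]
```

View pics/fl.png

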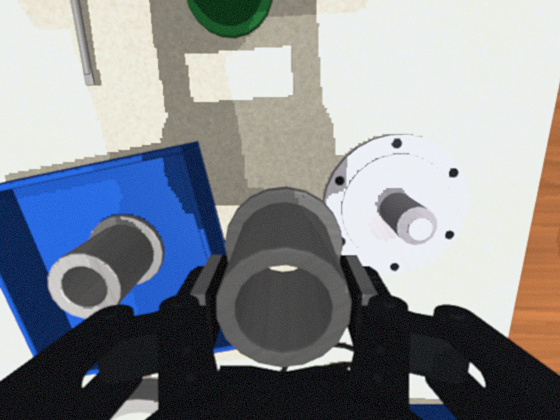

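Flange at about (398,203) with its post tip at (418,230). The fit gives (611,246). Move over it and descend to just above the post.

```bash
python3 -m creep '[{"dp":[-0.003,0.035,0],"roll":0},{"dp":[-0.006,0.07,0],"roll":0},{"dp":[-0.006,0.091,0],"roll":0},{"dp":[-0.006,0.091,0.015],"roll":0},{"dp":[-0.006,0.091,0.03],"roll":0},{"dp":[-0.006,0.091,0.033],"roll":0},{"dp":[-0.006,0.091,0.033],"roll":0},{"dp":[-0.006,0.091,0.033],"roll":0}]'
```

```text
time: 26.35
eef_pos: [613.1, 246.6, 109.4]
tool_rot: [0.002, 1.0, 0.0, 0.0]
force: [-0.2, 0.4, -2.1]
gripper_width: 49.5
grip_force: 53.2
```

```bash
python3 -m creep '[{"dp":[0.0005,-0.0007,0.003],"roll":0},{"dp":[0.0005,-0.0007,0.006],"roll":0},{"dp":[0.0005,-0.0007,0.009],"roll":0},{"dp":[0.0005,-0.0007,0.012],"roll":0},{"dp":[0.0005,-0.0007,0.015],"roll":0},{"dp":[0.0005,-0.0007,0.018],"roll":0},{"dp":[0.0005,-0.0007,0.018],"roll":0}]'
```

```text
time: 27.05
eef_pos: [611.9, 246.5, 90.2]
tool_rot: [0.001, 1.0, -0.0, -0.0]
force: [0.4, 0.1, -1.9]
gripper_width: 49.8
grip_force: 53.2
```

u = 54, on the post with no contact. Target TCP ≈ 48.3.

```bash
python3 -m creep '[{"dp":[0,0,0.004],"roll":0},{"dp":[0,0,0.008],"roll":0},{"dp":[0,0,0.012],"roll":0},{"dp":[0,0,0.016],"roll":0},{"dp":[0,0,0.02],"roll":0},{"dp":[0,0,0.02],"roll":0}]';python3 -m creep '[{"dp":[0,0,0.004],"roll":0},{"dp":[0,0,0.008],"roll":0},{"dp":[0,0,0.012],"roll":0},{"dp":[0,0,0.016],"roll":0},{"dp":[0,0,0.018],"roll":0},{"dp":[0,0,0.019],"roll":0},{"dp":[0,0,0.019],"roll":0}]'; python3 -m creep '[{"dp":[0,0,0.001],"roll":0},{"dp":[0,0,0.002],"roll":0},{"dp":[0,0,0.002],"roll":0}]'
```

```text
time: 27.65
eef_pos: [611.8, 246.5, 70.0]
tool_rot: [0.001, 1.0, -0.0, -0.001]
force: [-0.1, 0.8, -3.3]
gripper_width: 49.3
grip_force: 53.2
time: 28.35
eef_pos: [612.1, 246.5, 51.7]
tool_rot: [0.001, 1.0, -0.0, -0.0]
force: [-0.3, -1.0, -2.4]
gripper_width: 49.1
grip_force: 53.2
time: 28.65
eef_pos: [612.1, 246.6, 49.7]
tool_rot: [0.001, 1.0, -0.0, -0.0]
force: [-0.1, 0.1, -2.3]
gripper_width: 49.4
grip_force: 53.2
```

```bash
python3 -m creep '[{"dp":[0,0,0.001],"roll":0},{"dp":[0,0,0.0015],"roll":0},{"dp":[0,0,0.002],"roll":0},{"dp":[0,0,0.002],"roll":0}]'
```

```text
time: 29.05
eef_pos: [612.2, 246.6, 48.4]
tool_rot: [0.001, 1.0, 0.0, 0.0]
force: [-3.2, -0.3, 5.1]
gripper_width: 49.4
grip_force: 53.7
```

Seated on the flange. Release, rise, back away a little and check.

```bash
python3 -m creep '[{"dp":[0,0,0],"roll":0},{"dp":[0,0,0],"roll":0},{"dp":[0,0,0],"roll":0},{"dp":[0,0,0],"roll":0},{"dp":[0,0,-0.03],"roll":0},{"dp":[0,0,-0.07],"roll":0},{"dp":[0,0,-0.11],"roll":0},{"dp":[0,0,-0.14],"roll":0},{"dp":[0.03,0,-0.14],"roll":0},{"dp":[0.07,0,-0.14],"roll":0},{"dp":[0.11,0,-0.14],"roll":0},{"dp":[0.15,0,-0.14],"roll":0},{"dp":[0.19,0,-0.14],"roll":0},{"dp":[0.19,0,-0.14],"roll":0},{"dp":[0.19,0,-0.14],"roll":0}]' 0.7
python3 - <<'E'
from h import *
p=read_camera('scene');t=read_camera('top')
print(fit(t,(612,247),[(82,25),(20,32)],6),fit(p,(612,247),[(82,25),(20,32)],6),bot.state()['force'])
a=cv2.resize(p['img'][130:280,250:410],(420,394));b=cv2.resize(t['img'][105:245,170:300],(366,394))
cv2.imwrite('pics/e.png',np.hstack([a,b])[:,:,::-1])
E
```

```text
time: 30.55
eef_pos: [422.1, 247.2, 188.3]
tool_rot: [0.001, 1.0, 0.0, 0.001]
force: [-1.0, -0.3, 0.1]
gripper_width: 72.6
grip_force: 0.0
(array([613.43, 243.18]), np.float64(-31.3)) (array([613.02, 241.  ]), np.float64(-24.9)) [0.09350564 0.1504064  0.3302089 ]
```

View pics/e.png

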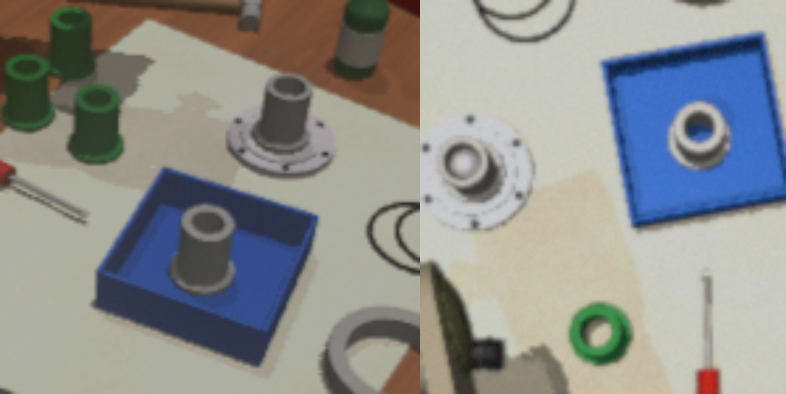

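Both pictures show one sleeve standing home on the flange round its post (left crop (282,118)) and the other standing upright in the bin ((206,248)). The robot is clear.

```bash
python3 -c "
from workcell import close_job
print(close_job())"
```

```text
the job is handed in; nothing more can be done
None
```

The job is handed in at about 30 s of the 72 s allowed: the left sleeve stopped on the gauge step and now stands in the blue reject bin, and the right sleeve went fully home and now sits on the flange; the final pictures show both upright, and no verdict came back.

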